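# Take the biscuit tier out of the middle of the bamboo caddy

## Robot

A 7-joint arm with a two-finger parallel gripper is mounted at the origin on the work surface. World frame = base frame: x ahead of the robot, y to its left, z up, the work surface at z = 0. Lengths are in m, angles in rad, forces in N, time in s.
With the tool pointing down it reaches from about 0.4 to 0.85 m from the base axis. Payload 10.4 kg.
Tool frame: the origin (TCP) lies between the finger pads; the fingertips stand 17 mm ahead of it and the grasp point (between the pads) lies 2 mm behind it; z points along the fingers, y is the line along which they close (so a half turn about z gives the same grasp; the last joint's range is limited). The gripper opens to 85 mm and grips with 20 to 120 N. Pads are 22 mm wide; open, the fingers measure 114 mm over their backs; the gripper's body (76 mm by 85 mm) begins 54 mm behind the grasp point. The pads swing forward as they close: fully open they stand 13 mm farther back than shut.
Start: joints at [1.22, 0.332, -0.065, 1.46, 0.022, 1.35, -0.088], TCP at [0.201, -0.592, 0.248] pointing down, gripper open.
Joint ranges: [-2.6, 2.6], [-0.5, 2.12], [-1.47, 1.34], [0.16, 2.42], [-1.27, 4.41], [0.06, 2.06], [-2.6, 2.6]. Speed limits (rad/s): [2.22, 2.22, 2.79, 2.79, 3.14, 3.14, 3.14].

## Interface

Orientations are given as a unit quaternion [x, y, z, w].
In Python, from workcell import readout, imaging, manip gives the robot as it stands. The module is installed in compiled form; this text tells all that it offers.
- The arm moves only by the shell command python3 -m crank 'ROWS' [OPENING] [FORCE]. ROWS is JSON, a list of rows, each a list of 4 numbers: the shift along the tool's x, y, z as a fraction of full scale, then the turn about the tool's z as a fraction of full scale. In form: [[x, y, z, yaw], ...]. A call has 1 to 5 rows; each row is the pose to reach, as a shift and turn from the pose commanded when the call began, along the tool's axes at that moment; what a row does not reach only later rows make up. Full scale, the value 1, is 400 mm for a shift and 60 degrees for a turn. A row lasts 1/12 s, in which the tool goes at most 41.7 mm and 7.16 degrees, less where a joint would pass 70% of its speed; a pose out of reach is approached as far as the arm can. A call with a number of a shift or a turn outside -1 to 1 is refused whole. A call with a gripper value outside its range is refused whole. OPENING is the gripper command: -1 is shut, 1 is fully open, values between are in proportion, set as the call begins (- or left out, the last holds). The fingers move at their own pace and stop on an object; FORCE is the grip in N (left out, the last holds). Time passes only in rows, so rows that repeat a pose let the fingers close. It gives the time, the measured TCP pose, the force, the opening and the grip force at its end, in the units of the state.
- readout.get_obs(): the state, without advancing time (a new reading comes with each control period).
- imaging.camera(name): name is "side" or "top" or "wrist"; returns a dict with "color" (400x640x3 uint8, red, green, blue), "fx", "fy", "cx", "cy" (pixels), "rvec" (rotation vector, rad) and "tvec" (3), from world to camera coordinates, as OpenCV has them. Camera axes: x right, y down, z forward; pixel columns grow to the right and rows downward; lengths in m; the calibration is good to about 2 mm. A picture is of the moment at which its call begins. There is no depth.
- manip.hand_in(): hands the job in; it is judged then, once.
The state is a dict: "clock": time; "joint_pos": joint angles; "joint_velocities": joint speeds; "tau": joint torques, N m; "position": TCP position; "ee_rot": TCP orientation; "ft_force": force on the tool from outside, world axes, zero at the start; "torque": the same for the moment, N m; "grip_width": opening from 0.0 (shut) to 1.0 (fully open); "grasp_force": force on a finger pad.
Only numpy, scipy, OpenCV 4.12 (cv2) and the standard library are available. Lean on these libraries where they do the work, as an engineer would, in place of code of your own. Each camera call takes 0.05 s, during which the arm holds its last target. There are 200 camera calls.

## Task

Coffee is for two: lift the lidded top tier off the three-tier bamboo caddy on the low shelf and set it aside, then stand the middle tier with the biscuits on the floor of the serving tray, in the half clear of the tumblers. Put the top tier back on the bottom tier so that its foot drops squarely into the rim, leaving the lid shut and the bottom tier in its place. Carry the tiers level, set them down rather than dropping them, and disturb nothing else.

Things in the scene. Friction and masses are not known exactly. Their poses are not given: they have to be found in the camera images.
- top_center (a point): centre (half-way up) of the caddy's top tier: bamboo box 130 mm long (own x), 60 mm wide (own y), 47 mm high overall (own z, up), shut by a sliding lid. Flat plumb side walls from 5 mm above its underside to the top: grip across the 60 mm width. About 0.23 kg. Starts on the middle tier; tiers stack 42 mm apart in height. The caddy stands on the shelf roughly end-on to the robot.
- middle_center (a point): centre (half-way up) of the middle tier: same outer box and axes, open on top, a row of round biscuits fixed inside below the rim. About 0.17 kg. Starts on the bottom tier. Each tier has below it a 5 mm deep inset foot, 111 x 41 mm, its lowest 2.5 mm eased to 106 x 36 mm.
- bottom_center (a point): centre (half-way up) of the bottom tier: same outer box and axes, 7 mm walls, open on top with teaspoons inside. Its mouth is 116 x 46 mm: the foot of the tier above drops 5 mm into it with 2.5 mm play all round. About 0.3 kg, loose on the shelf.
- lid (a joint): the sliding lid of the top tier, m: 0 shut, grows to 0.10 as it is drawn out towards the tier's own -x end; it is flush between the side walls (its top 45 mm above the underside of the tier) and holds by slight friction.
- shelf: the low floating maple shelf on a half wall at the far side of the worktop; origin on the worktop (z = 0) under the middle of the board. Board 170 mm deep (x), 940 mm wide (y), 28 mm thick, its top 100 mm above the worktop; the half wall begins at its far edge and stands 139 mm high.
- tray_floor (a point): centre of the inner floor of the dark wood serving tray on the worktop in front of the shelf: 190 mm (own x) by 300 mm (own y) outside, floor 8 mm thick, rim 8 mm wide and 20 mm above the worktop; own z up. The two tumblers stand in its own +y half. Beyond its own +y (robot's left) end the bare worktop is clear for at least 200 mm, up to the pitcher.
- tray_clear (a point): point on the tray's inner floor in the middle of its clear half, 65 mm from the tray's centre towards own -y; same axes as the tray.
- tumbler_a_center (a point): half-way up a clear glass tumbler, 70 mm across, 88 mm high, standing on the tray.
- tumbler_b_center (a point): half-way up the other, equal tumbler on the tray.
- dripper_center (a point): half-way up the pale blue ceramic dripper on the shelf, 108 mm across the mouth, 82 mm high, loop handle reaching 75 mm from its axis on own +y.
- creamer_center (a point): half-way up the white porcelain creamer on the shelf, 68 mm across, 78 mm high, handle reaching 56 mm from its axis on own +y.
- pitcher_center (a point): half-way up the stainless pitcher on the worktop at the robot's left, 94 mm across, 112 mm high, handle reaching 81 mm from its axis on own +y.
There are look-alikes about, which are no part of the job. Leave any blue look-alike of the part that bears top_center alone.

How it is judged:
By the outcome, as a careful person would: the job done as asked, in the order asked, and still so for the second after the job is handed in, with the robot touching nothing.
It also fails if it takes over 72 s, if anything falls off the work surface, if the arm or the gripper's body presses on something with over 40 N, if the wrist force passes 120 N, or if a joint passes its speed limit or range.

## Working session

There is one attempt and no reset: what is moved stays moved. The work goes in short steps, Python scripts to look and compute and a shell command to move; the robot and the scene stay as the last step left them, time stands still between calls to the robot, and variables do not carry over. Pictures are saved under pics/ and viewed, at most 10 in all, crops included, and the job is handed in when it is done.

```bash
mkdir -p pics; cat > h.py <<'E'
import numpy as np, cv2
from scipy.spatial.transform import Rotation as R
from workcell import readout, imaging, manip
def cam(n):
    c=imaging.camera(n); c['R']=cv2.Rodrigues(np.array(c['rvec'],float))[0]; c['t']=np.array(c['tvec'],float).ravel(); return c
def ray(c,u,v):
    d=c['R'].T@np.array([(u-c['cx'])/c['fx'],(v-c['cy'])/c['fy'],1.]); return -c['R'].T@c['t'], d
def onz(c,u,v,z):
    o,d=ray(c,u,v); return o+d*(z-o[2])/d[2]
def proj(c,p):
    q=c['R']@np.array(p,float)+c['t']; return np.array([q[0]/q[2]*c['fx']+c['cx'],q[1]/q[2]*c['fy']+c['cy']])
def save(c,f): cv2.imwrite('pics/'+f,c['color'][:,:,::-1])
E
python3 - <<'E'
from h import *
for n in ('side','top'):
    c=cam(n); save(c,n+'0.png'); print(n,-c['R'].T@c['t'],c['R'].round(2).tolist(),c['fx'])
o=readout.get_obs(); print(o['position'],R.from_quat(o['ee_rot']).as_matrix().round(3).tolist(),o['clock'],o['grip_width'])
E
```

```text
side [-0.54502713  0.72760745  1.01344037] [[-0.51, -0.86, 0.01], [-0.49, 0.28, -0.83], [0.71, -0.42, -0.56]] 511.35843813164115
top [0.43785381 0.08759487 1.23044295] [[-0.01, -1.0, 0.02], [-1.0, 0.01, -0.09], [0.09, -0.02, -1.0]] 402.68554470951244
[ 0.20111758 -0.59142419  0.24761225] [[0.947, 0.322, -0.0], [0.322, -0.947, 0.001], [-0.0, -0.001, -1.0]] 0.1 0.9986779778930778
```

View pics/side0.png

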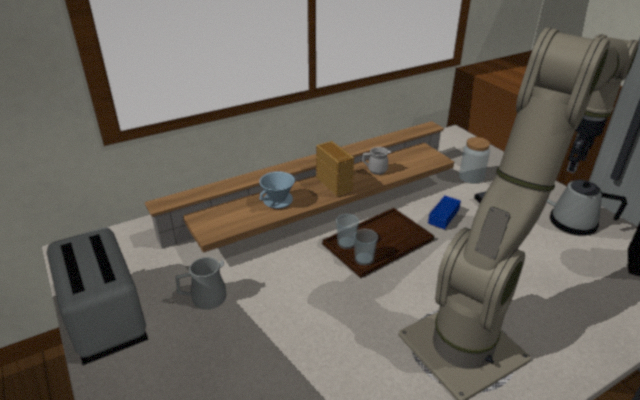

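View pics/top0.png

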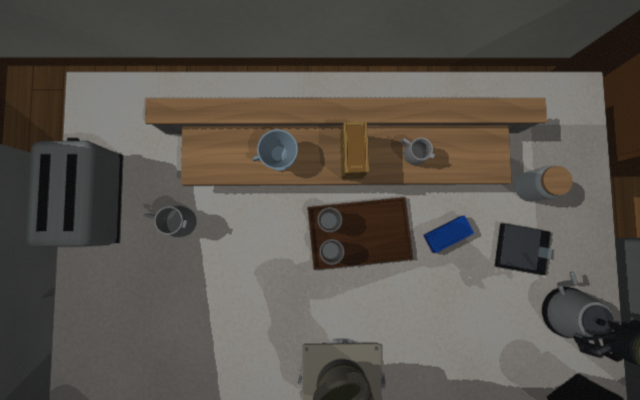

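Side view: caddy at about (335,168) between the dripper and creamer, tumblers at (347,230) and (366,246). Top view: caddy at (355,148), tray at (360,233) with tumblers on its left, blue look-alike at (450,234). Now I'll measure these.

```bash
python3 - <<'E'
from h import *
c=cam('top'); im=c['color']; hsv=cv2.cvtColor(im,cv2.COLOR_RGB2HSV)
print(hsv[150,355],hsv[130,355],hsv[150,320],hsv[230,380],hsv[215,300],hsv[165,345])
def rect(mask,z,name,win):
    m=np.zeros_like(mask); x0,y0,x1,y1=win; m[y0:y1,x0:x1]=mask[y0:y1,x0:x1]
    cs=cv2.findContours(m,cv2.RETR_EXTERNAL,cv2.CHAIN_APPROX_NONE)[0]; k=max(cs,key=cv2.contourArea)
    P=np.array([onz(c,u,v,z)[:2] for u,v in k[:,0,:]],np.float32); (ce,s,a)=cv2.minAreaRect(P)
    print(name,cv2.boundingRect(k),np.array(ce).round(4),np.array(s).round(4),round(a,2))
H,S,V=cv2.split(hsv)
rect(((S>150)&(V>70)&(H<30)).astype(np.uint8),.231,'caddy',(330,105,385,185))
rect(((V<75)&(H<30)&(S>80)).astype(np.uint8),.02,'tray',(295,190,425,280))
cv2.imwrite('pics/crop.png',np.hstack([cv2.resize(im[100:280,300:430],None,fx=3,fy=3,interpolation=cv2.INTER_CUBIC)])[:,:,::-1])
c2=cam('side'); cv2.imwrite('pics/crop2.png',cv2.resize(c2['color'][130:280,300:450],None,fx=4,fy=4,interpolation=cv2.INTER_CUBIC)[:,:,::-1])
E
```

```text
[ 17 155 105] [ 17 158 103] [ 15 114  67] [ 11 161  54] [ 18  18 138] [ 20 132 124]
caddy (346, 125, 20, 48) [ 0.6524 -0.0249] [0.1211 0.0446] 1.23
tray (308, 198, 105, 71) [ 0.4403 -0.0563] [0.1862 0.2967] 5.42
```

View pics/crop.png

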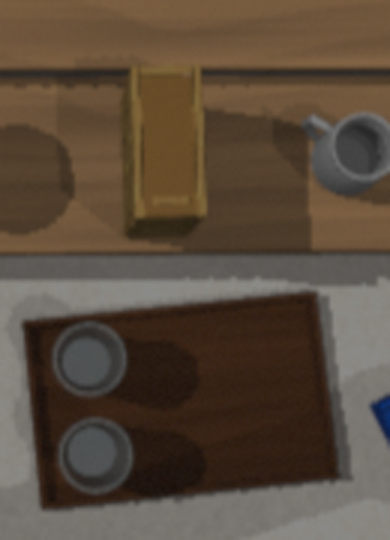

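The crop shows the caddy lid with rim corners at about (131,67), (200,67), (206,215), (135,217), and the tray squarely seen with the clear half on the right. I'll cast the corners.

```bash
python3 - <<'E'
from h import *
c=cam('top')
P=[onz(c,300+(u-1)/3,100+(v-1)/3,.231) for u,v in [(132,67),(200,67),(206,215),(135,217)]]
P=np.array(P);print(P.round(4)); print(P.mean(0), np.linalg.norm(P[0]-P[3]),np.linalg.norm(P[1]-P[0]),np.linalg.norm(P[2]-P[3]))
for a,b in ((3,0),(2,1)): d=P[b]-P[a]; print(np.degrees(np.arctan2(d[1],d[0])))
print('tumblers rim z=.096',[onz(c,300+u/3,100+v/3,.096).round(3) for u,v in [(90,358),(96,455)]])
print('dripper',onz(c,278,148,.182),'pitcher',onz(c,170,220,.112),'creamer',onz(c,419,150,.178))
E
```

```text
[[ 0.7203  0.0045  0.231 ]
 [ 0.7201 -0.0532  0.231 ]
 [ 0.5934 -0.0558  0.231 ]
 [ 0.592   0.0038  0.231 ]]
[ 0.65645835 -0.02519368  0.231     ] 0.12828982862365104 0.057695124419264464 0.05958358974007514
0.30318738978910115
1.1539097413800377
tumblers rim z=.096 [array([0.478, 0.036, 0.096]), array([0.388, 0.031, 0.096])]
dripper [0.66464067 0.1750145  0.182     ] pitcher [0.47949587 0.4780576  0.112     ] creamer [ 0.65827088 -0.19986904  0.178     ]
```

View pics/crop2.png

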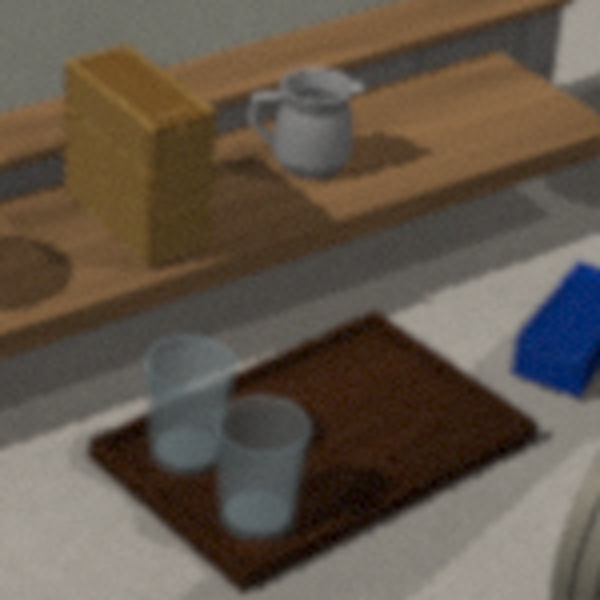

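The side crop shows the three stacked tiers, the lid groove on top and nothing around the caddy. Widths and lengths agree with 60 × 130 mm: centre about (0.656,-0.025), yaw about 1°. The tray centre is (0.440,-0.056) with yaw 5.4°, so the clear point is about (0.4465,-0.121). Moving above the caddy.

```bash
cat > to.py <<'E'
import sys
from h import *
x,y,z,yaw=map(float,sys.argv[1:5])
o=readout.get_obs(); M=R.from_quat(o['ee_rot']).as_matrix(); p=np.array(o['position'])
d=M.T@(np.array([x,y,z])-p)/.4
cur=np.degrees(np.arctan2(M[1,0],M[0,0])); t=-((yaw-cur+90)%180-90)/60
print('at',p.round(4),'yaw',cur.round(2),'tilt',M[2,2].round(5),'t',round(o['clock'],2),'F',np.round(o['ft_force'],1),'g',round(o['grip_width'],3),np.round(o['grasp_force'],1))
print('row',d.round(4).tolist()+[round(t,4)])
E
python3 to.py 0.656 -0.025 0.36 1
```

```text
at [ 0.2012 -0.5916  0.248 ] yaw 18.78 tilt -1.0 t 0.25 F [-0.1  0.4 -0.6] g 0.999 0.0
row [1.5326, -0.9751, -0.2796, np.float64(0.2964)]
```

```bash
python3 -m crank '[[0,0,-0.1,0],[0.08,-0.05,-0.2,0],[0.16,-0.1,-0.25,0.1],[0.24,-0.15,-0.28,0.2],[0.32,-0.2,-0.28,0.296]]' 1 40; python3 to.py 0.656 -0.025 0.36 1
```

```text
clock: 0.67
position: [0.2929, -0.4798, 0.3629]
ee_rot: [1.0, 0.005, 0.001, 0.002]
ft_force: [0.3, -1.3, 0.4]
grip_width: 1.0
grasp_force: 0.0
at [ 0.2929 -0.4798  0.3629] yaw 0.62 tilt -0.99999 t 0.67 F [ 0.3 -1.3  0.4] g 1.0 0.0
row [0.9199, -1.1272, 0.005, np.float64(-0.0063)]
```

```bash
python3 -m crank '[[0.065,-0.08,0,0],[0.13,-0.16,0,0],[0.195,-0.24,0,0],[0.26,-0.32,0,0],[0.325,-0.4,0,0]]'; python3 -m crank '[[0.065,-0.08,0,0],[0.13,-0.16,0,0],[0.195,-0.24,0,0],[0.26,-0.32,0,0],[0.325,-0.4,0,0]]' ; python3 to.py 0.656 -0.025 0.33 1
```

```text
clock: 1.08
position: [0.4203, -0.3159, 0.3599]
ee_rot: [1.0, 0.009, 0.0, 0.0]
ft_force: [1.2, -1.4, -0.5]
grip_width: 1.0
grasp_force: 0.0
clock: 1.5
position: [0.5474, -0.1538, 0.3599]
ee_rot: [1.0, 0.009, 0.0, 0.0]
ft_force: [1.0, -0.8, -0.7]
grip_width: 1.0
grasp_force: 0.0
at [ 0.5474 -0.1538  0.3599] yaw 1.0 tilt -1.0 t 1.5 F [ 1.  -0.8 -0.7] g 1.0 0.0
row [0.277, -0.3173, 0.0748, np.float64(-0.0)]
```

```bash
python3 -m crank '[[0.06,-0.07,0,0],[0.12,-0.14,0,0],[0.18,-0.21,0,0],[0.24,-0.275,0,0],[0.27,-0.307,0,0]]'; python3 -m crank '[[0,0,0,0],[0,0,0,0],[0,0,0,0]]' ; python3 to.py 0.656 -0.025 0.212 1; python3 - <<'E'
from h import *
c=cam('wrist'); save(c,'w1.png'); print(-c['R'].T@c['t'],c['R'].round(2).tolist(),c['fx'])
E
```

```text
clock: 1.92
position: [0.6538, -0.0263, 0.3588]
ee_rot: [1.0, 0.011, -0.0, -0.001]
ft_force: [0.1, -0.5, 0.4]
grip_width: 0.997
grasp_force: 0.0
clock: 2.17
position: [0.6522, -0.0317, 0.3596]
ee_rot: [1.0, 0.008, -0.0, 0.0]
ft_force: [0.1, -0.4, 0.3]
grip_width: 0.999
grasp_force: 0.0
at [ 0.6522 -0.0317  0.3596] yaw 0.97 tilt -1.0 t 2.17 F [ 0.1 -0.4  0.3] g 0.999 0.0
row [0.0099, -0.0167, 0.3691, np.float64(-0.0005)]
[ 0.72462342 -0.03153275  0.48651066] [[0.02, -1.0, 0.0], [-0.96, -0.02, 0.29], [-0.29, -0.01, -0.96]] 277.4332708220287
```

View pics/w1.png

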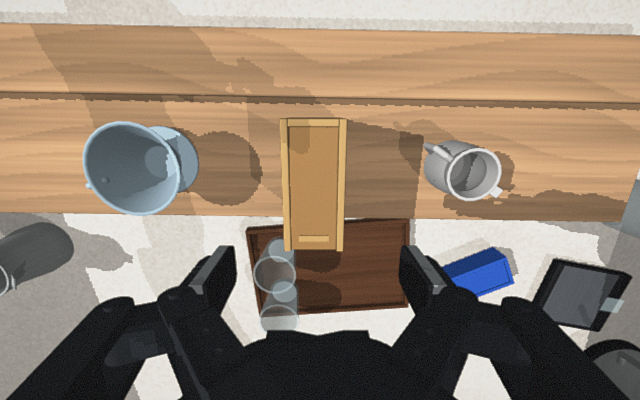

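The wrist view shows the top tier's rim with corners (281,118), (346,118), (344,250), (284,250), between the open fingers at u≈235 and 400.

```bash
cat > rim.py <<'E'
from h import *
def rect(P):
    ce,s,a=cv2.minAreaRect(np.array(P,np.float32)[:,:2]); s=list(s)
    if s[0]<s[1]: a-=90; s=s[::-1]
    return np.array(ce).round(4),np.array(s).round(4),round((a+90)%180-90,2)
def wrist(z,win,hue=(10,30),smin=90,vmin=110,c=None):
    c=c or cam('wrist'); hsv=cv2.cvtColor(cv2.GaussianBlur(c['color'],(3,3),0),cv2.COLOR_RGB2HSV); H,S,V=cv2.split(hsv)
    m=((H>=hue[0])&(H<=hue[1])&(S>smin)&(V>vmin)).astype(np.uint8); w=np.zeros_like(m); x0,y0,x1,y1=win; w[y0:y1,x0:x1]=m[y0:y1,x0:x1]
    k=max(cv2.findContours(w,cv2.RETR_EXTERNAL,cv2.CHAIN_APPROX_NONE)[0],key=cv2.contourArea)
    return rect([onz(c,u,v,z) for u,v in k[:,0,:]])
E
python3 - <<'E'
from rim import *
c=cam('wrist')
P=np.array([onz(c,u,v,.231) for u,v in [(281,118),(346,118),(344,250),(284,250)]]); print(P.round(4),P.mean(0))
hsv=cv2.cvtColor(c['color'],cv2.COLOR_RGB2HSV); print(hsv[180,283],hsv[180,315],hsv[180,343],hsv[150,230],hsv[130,370],hsv[110,250])
for s in (110,130,150): print(wrist(.231,(270,105,358,260),smin=s,c=c))
E
```

```text
[[ 7.209e-01 -0.000e+00  2.310e-01]
 [ 7.219e-01 -5.760e-02  2.310e-01]
 [ 5.925e-01 -6.170e-02  2.310e-01]
 [ 5.914e-01 -4.000e-04  2.310e-01]] [ 0.65665887 -0.02993554  0.231     ]
[ 19 118 220] [ 16 132 184] [ 18 119 216] [ 14 105 141] [ 15 108 128] [ 15 102 187]Traceback (most recent call last):
  File "<stdin>", line 5, in <module>
  File "rim.py", line 10, in wrist
    return rect([onz(c,u,v,z) for u,v in k[:,0,:]])
  File "rim.py", line 3, in rect
    ce,s,a=cv2.minAreaRect(np.array(P,np.float32)[:,:2]); s=list(s)
           ~~~~~~~~~~~~~~~^^^^^^^^^^^^^^^^^^^^^^^^^^^^^^
cv2.error: OpenCV(4.12.0) /io/opencv/modules/imgproc/src/convhull.cpp:143: error: (-215:Assertion failed) total >= 0 && (depth == CV_32F || depth == CV_32S) in function 'convexHull'
```

```bash
sed -i 's/np.array(P,np.float32)\[:,:2\]/np.ascontiguousarray(np.array(P,np.float32)[:,:2])/' rim.py; python3 - <<'E'
from rim import *
c=cam('wrist'); p=np.array(readout.get_obs()['position']);print(p,proj(c,p),proj(c,p+[0,0,-.017]))
for s in (110,113,116): print(wrist(.231,(270,105,358,260),smin=s,vmin=150,c=c))
hsv=cv2.cvtColor(c['color'],cv2.COLOR_RGB2HSV);V=hsv[255:275,:,2].astype(int)
r=c['color'][258].astype(int).sum(1); print([i for i in range(200,430) if r[i]<150])
E
```

```text
[ 0.65200665 -0.03219255  0.36014095] [314.80845652 261.81123421] [315.05172925 246.68644086]
(array([ 0.6567, -0.0286]), array([0.1296, 0.0604]), 0.82)
(array([ 0.6566, -0.0288]), array([0.1296, 0.0598]), 0.86)
(array([ 0.6562, -0.0288]), array([0.1287, 0.0596]), 0.97)
[204, 205, 206, 207, 208, 221, 222, 223, 224, 225, 226, 227, 228, 229, 230, 231, 232, 233, 234, 253, 254, 256, 257, 296, 297, 300, 302, 315, 317, 322, 323, 325, 327, 330, 331, 332, 333, 334, 335, 336, 339, 400, 401, 402, 403, 404, 405, 406, 407, 408, 409, 410, 411, 412, 413, 414, 427, 428, 429]
```

Sizes agree with the given 60 × 130 mm. The wrist view puts y at -0.029, but the fingers appear about 2 px right of where they project, so I use (0.656,-0.0268) and descend.

```bash
python3 to.py 0.656 -0.0268 0.25 0.95; python3 -m crank '[[0.01,-0.014,0.05,0],[0.01,-0.014,0.13,0],[0.01,-0.014,0.2,0],[0.01,-0.014,0.25,0],[0.01,-0.014,0.275,0]]'; python3 -m crank '[[0,0,0,0],[0,0,0,0]]' ; python3 to.py 0.656 -0.0268 0.212 0.95
```

```text
at [ 0.652  -0.0322  0.3601] yaw 0.91 tilt -1.0 t 2.32 F [-0.5 -0.1 -0.5] g 0.997 0.0
row [0.0101, -0.0135, 0.2753, np.float64(-0.0007)]
clock: 2.73
position: [0.6549, -0.0264, 0.2469]
ee_rot: [1.0, 0.008, -0.002, 0.0]
ft_force: [0.2, 0.1, -0.3]
grip_width: 1.004
grasp_force: 0.0
clock: 2.9
position: [0.6564, -0.0257, 0.2507]
ee_rot: [1.0, 0.008, 0.0, 0.0]
ft_force: [-0.5, 0.2, 0.6]
grip_width: 0.999
grasp_force: 0.0
at [ 0.6564 -0.0257  0.2507] yaw 0.97 tilt -1.0 t 2.9 F [-0.5  0.2  0.6] g 0.999 0.0
row [-0.0011, 0.0028, 0.0968, np.float64(0.0004)]
```

```bash
python3 -m crank '[[0,0,0.03,0],[0,0,0.06,0],[0,0,0.085,0],[0,0,0.095,0],[0,0,0.095,0]]'; python3 -m crank '[[0,0,0,0],[0,0,0,0],[0,0,0,0],[0,0,0,0]]' 0.53 20;  python3 to.py 0.656 -0.0268 0.212 0.95; python3 - <<'E'
from h import *
c=cam('wrist'); cv2.imwrite('pics/w2.png',cv2.resize(c['color'][150:350,200:440],None,fx=3,fy=3)[:,:,::-1])
E
```

```text
clock: 3.32
position: [0.6556, -0.0252, 0.21]
ee_rot: [1.0, 0.009, -0.001, 0.0]
ft_force: [-0.8, 0.2, 0.5]
grip_width: 1.0
grasp_force: 0.0
clock: 3.65
position: [0.6565, -0.0251, 0.2122]
ee_rot: [1.0, 0.009, 0.0, 0.0]
ft_force: [0.4, 0.1, 0.4]
grip_width: 0.766
grasp_force: 0.0
at [ 0.6565 -0.0251  0.2122] yaw 1.02 tilt -1.0 t 3.65 F [0.4 0.1 0.4] g 0.766 0.0
row [-0.0014, 0.0043, 0.0006, np.float64(0.0012)]
```

View pics/w2.png

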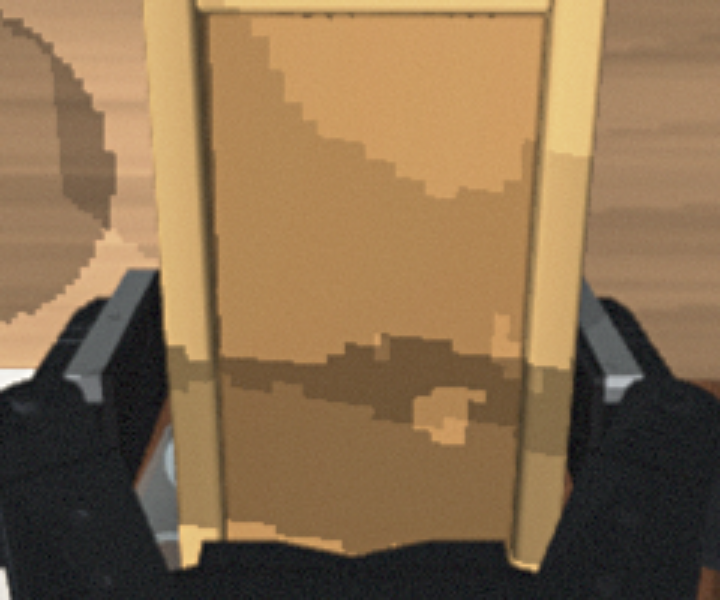

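The gap to the left pad (~63 px at u≈105–168) is wider than to the right (~35 px at 572–607), so the gripper sits about 2 mm too far left. I'll shift it and close gently.

```bash
python3 -m crank '[[0,0.0047,0,0],[0,0.0047,0,0],[0,0.0047,0,0]]' 0.43 20; python3 -m crank '[[0,0,0,0],[0,0,0,0],[0,0,0,0],[0,0,0,0]]' 0.36 20;  python3 -m crank '[[0,0,0,0],[0,0,0,0],[0,0,0,0],[0,0,0,0]]' 0 35;python3 to.py 0.656 -0.0268 0.26 0.95
```

```text
clock: 3.95
position: [0.6563, -0.0272, 0.2118]
ee_rot: [1.0, 0.009, 0.0, 0.0]
ft_force: [-0.6, 0.9, -0.3]
grip_width: 0.712
grasp_force: 0.0
clock: 4.28
position: [0.6564, -0.027, 0.2118]
ee_rot: [1.0, 0.009, 0.0, 0.0]
ft_force: [0.3, -0.2, 0.2]
grip_width: 0.7
grasp_force: 22.7
clock: 4.62
position: [0.6564, -0.027, 0.2119]
ee_rot: [1.0, 0.009, 0.0, 0.0]
ft_force: [-1.2, -0.6, 3.1]
grip_width: 0.702
grasp_force: 38.3
at [ 0.6564 -0.027   0.2119] yaw 1.02 tilt -1.0 t 4.62 F [-1.2 -0.6  3.1] g 0.702 38.3
row [-0.0009, -0.0005, -0.1202, np.float64(0.0012)]
```

```bash
python3 -m crank '[[0,0,-0.01,0],[0,0,-0.025,0],[0,0,-0.045,0],[0,0,-0.07,0],[0,0,-0.1,0]]' ; python3 -m crank '[[0,0,-0.04,0],[0,0,-0.08,0],[0,0,-0.11,0],[0,0,-0.12,0],[0,0,-0.12,0]]';python3 to.py 0.45 0.21 0.30 1; python3 - <<'E'
from h import *
a=cam('wrist')['color'][100:400,120:520]; b=cv2.resize(cam('side')['color'][100:270,270:450],(318,300)); cv2.imwrite('pics/l1.png',np.hstack([a,b])[:,:,::-1])
E
```

```text
clock: 5.03
position: [0.6561, -0.0269, 0.2525]
ee_rot: [1.0, 0.009, -0.0, -0.0]
ft_force: [0.3, 0.8, -2.1]
grip_width: 0.696
grasp_force: 38.3
clock: 5.45
position: [0.6568, -0.0269, 0.3013]
ee_rot: [1.0, 0.009, 0.001, 0.0]
ft_force: [0.3, 1.0, -2.1]
grip_width: 0.699
grasp_force: 38.3
at [ 0.6568 -0.0269  0.3013] yaw 1.02 tilt -1.0 t 5.45 F [ 0.3  1.  -2.1] g 0.699 38.3
row [-0.5064, -0.6013, 0.0021, np.float64(0.0003)]
```

View pics/l1.png

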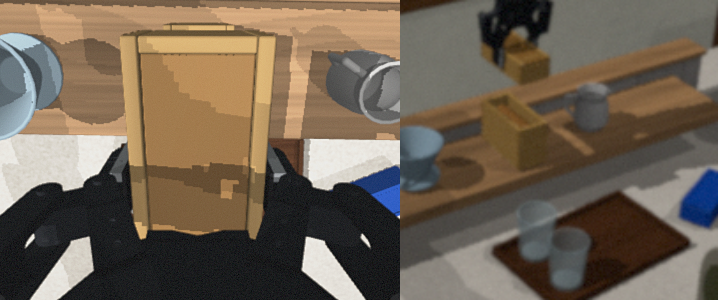

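The picture shows the top tier alone in the hand, lid shut, with the open middle tier still on the bottom tier. Weight 2.1 N fits 0.23 kg. Carrying it to bare worktop at (0.45, 0.21).

```bash
python3 -m crank '[[-0.02,-0.02,0,0],[-0.06,-0.07,0,0],[-0.11,-0.13,0,0],[-0.16,-0.19,0,0],[-0.21,-0.25,0,0]]' ; python3 -m crank '[[-0.05,-0.06,0,0],[-0.10,-0.12,0,0],[-0.15,-0.18,0,0],[-0.2,-0.24,0,0],[-0.24,-0.285,0,0]]';python3 -m crank '[[-0.03,-0.04,0.0,0],[-0.05,-0.06,0.02,0],[-0.055,-0.065,0.06,0],[-0.055,-0.065,0.11,0],[-0.055,-0.065,0.17,0]]';python3 to.py 0.45 0.21 0.030 1
```

```text
clock: 5.97
position: [0.5691, 0.0722, 0.2984]
ee_rot: [1.0, 0.009, -0.001, 0.0]
ft_force: [-0.6, 0.4, -1.4]
grip_width: 0.694
grasp_force: 38.4
clock: 6.38
position: [0.4703, 0.1856, 0.2988]
ee_rot: [1.0, 0.01, -0.001, 0.0]
ft_force: [0.4, 0.7, -2.8]
grip_width: 0.698
grasp_force: 38.4
clock: 6.8
position: [0.4502, 0.209, 0.2306]
ee_rot: [1.0, 0.009, 0.0, 0.0]
ft_force: [-0.3, -0.5, -2.3]
grip_width: 0.696
grasp_force: 38.5
at [0.4502 0.209  0.2306] yaw 1.02 tilt -1.0 t 6.8 F [-0.3 -0.5 -2.3] g 0.696 38.5
row [-0.0008, -0.0026, 0.5014, np.float64(0.0003)]
```

```bash
python3 -m crank '[[0,0,0.07,0],[0,0,0.15,0],[0,0,0.23,0],[0,0,0.31,0],[0,0,0.37,0]]' ; python3 -m crank '[[0,0,0.05,0],[0,0,0.08,0],[0,0,0.1,0],[0,0,0.11,0],[0,0,0.11,0]]';python3 to.py 0.45 0.21 0.028 1
```

```text
clock: 7.22
position: [0.4487, 0.2079, 0.08]
ee_rot: [1.0, 0.009, -0.002, 0.001]
ft_force: [0.9, 0.1, -3.6]
grip_width: 0.701
grasp_force: 38.4
clock: 7.63
position: [0.45, 0.2092, 0.0394]
ee_rot: [1.0, 0.009, -0.0, 0.0]
ft_force: [-0.2, -0.2, -1.6]
grip_width: 0.694
grasp_force: 38.5
at [0.45   0.2092 0.0394] yaw 1.01 tilt -1.0 t 7.63 F [-0.2 -0.2 -1.6] g 0.694 38.5
row [-0.0, -0.0021, 0.0284, np.float64(0.0002)]
```

```bash
python3 -m crank '[[0,0,0.008,0],[0,0,0.016,0],[0,0,0.022,0],[0,0,0.026,0],[0,0,0.026,0]]' ;python3 to.py 0.45 0.21 0.028 1;  python3 -m crank '[[0,0,0.002,0],[0,0,0.003,0],[0,0,0.003,0]]'
```

```text
clock: 8.05
position: [0.45, 0.2093, 0.0292]
ee_rot: [1.0, 0.009, -0.0, 0.0]
ft_force: [-0.3, 0.5, -2.7]
grip_width: 0.691
grasp_force: 38.5
at [0.45   0.2093 0.0292] yaw 1.02 tilt -1.0 t 8.05 F [-0.3  0.5 -2.7] g 0.691 38.5
row [-0.0001, -0.0019, 0.003, np.float64(0.0003)]
clock: 8.3
position: [0.4501, 0.2094, 0.0281]
ee_rot: [1.0, 0.009, 0.0, 0.0]
ft_force: [0.2, 0.4, -2.7]
grip_width: 0.691
grasp_force: 38.5
```

```bash
python3 -m crank '[[0,0,0.002,0],[0,0,0.002,0],[0,0,0.002,0]]' | grep -E 'pos|ft'; python3 -m crank '[[0,0,0.002,0],[0,0,0.002,0],[0,0,0.002,0]]'| grep -E 'pos|ft'; python3 -m crank '[[0,0,0.002,0],[0,0,0.002,0],[0,0,0.002,0]]'| grep -E 'pos|ft'
```

```text
position: [0.4502, 0.2094, 0.0278]
ft_force: [-3.5, -2.4, 5.1]
position: [0.4502, 0.2094, 0.0278]
ft_force: [-8.3, -3.7, 18.8]
position: [0.4502, 0.2094, 0.0278]
ft_force: [-12.7, -7.8, 30.8]
```

Contact at exactly the expected height (0.028). I'll ease off, release and rise.

```bash
python3 -m crank '[[0,0,-0.004,0],[0,0,-0.004,0],[0,0,-0.004,0]]' | grep -E 'pos|ft'; python3 -m crank '[[0,0,0,0],[0,0,0,0],[0,0,0,0],[0,0,0,0],[0,0,0,0]]' 0.7 20; python3 -m crank '[[0,0,-0.03,0],[0,0,-0.08,0],[0,0,-0.16,0],[0,0,-0.25,0],[0,0,-0.35,0]]'; python3 -m crank '[[0,0,-0.1,0],[0,0,-0.2,0],[0,0,-0.26,0],[0,0,-0.26,0],[0,0,-0.26,0]]' 1;python3 to.py 0.656 -0.027 0.30 1
python3 - <<'E'
from rim import *
c=cam('wrist'); save(c,'w3.png')
for z,n in ((.047,'set-aside'),): print(wrist(z,(180,60,440,300),smin=105,vmin=110,c=c))
E
```

```text
position: [0.4505, 0.2095, 0.0278]
ft_force: [-3.2, -1.3, 7.4]
clock: 9.72
position: [0.4501, 0.2093, 0.0272]
ee_rot: [1.0, 0.009, -0.0, 0.0]
ft_force: [-0.3, 1.1, 0.6]
grip_width: 0.848
grasp_force: 0.0
clock: 10.13
position: [0.4491, 0.2093, 0.1689]
ee_rot: [1.0, 0.009, -0.001, 0.0]
ft_force: [0.8, -0.2, 0.6]
grip_width: 0.848
grasp_force: 0.0
clock: 10.55
position: [0.4504, 0.2098, 0.2734]
ee_rot: [1.0, 0.009, 0.002, -0.0]
ft_force: [-0.5, -0.2, -0.8]
grip_width: 1.0
grasp_force: 0.0
at [0.4504 0.2098 0.2734] yaw 1.04 tilt -0.99999 t 10.55 F [-0.5 -0.2 -0.8] g 1.0 0.0
row [0.5034, 0.6012, -0.0651, np.float64(0.0006)]
(array([0.451 , 0.2083]), array([0.1274, 0.0578]), 1.05)
```

View pics/w3.png

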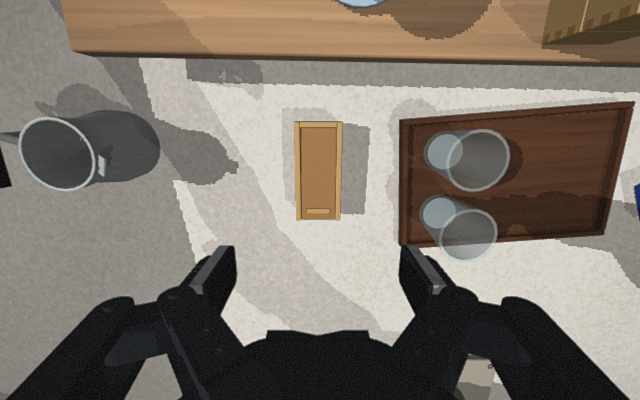

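The set-aside tier stands lid shut at (318,170) on bare worktop, clear of tray and pitcher; tumblers untouched. Back to the caddy.

```bash
python3 -m crank '[[0.04,0.05,-0.03,0],[0.1,0.12,-0.06,0],[0.16,0.19,-0.065,0],[0.22,0.265,-0.065,0],[0.28,0.335,-0.065,0]]' | grep pos; python3 -m crank '[[0.06,0.07,0,0],[0.12,0.14,0,0],[0.18,0.21,0,0],[0.22,0.262,0,0],[0.223,0.266,0,0]]'|grep pos; python3 -m crank '[[0,0,0,0],[0,0,0,0]]';python3 to.py 0.6564 -0.027 0.20 1
python3 - <<'E'
from rim import *
c=cam('wrist')
for s in (100,110,116): print(wrist(.189,(270,80,358,300),smin=s,vmin=110,c=c))
cv2.imwrite('pics/w4.png',np.vstack([c['color'][90:290,180:460]])[:,:,::-1])
E
```

```text
position: [0.5648, 0.0755, 0.2963]
position: [0.6568, -0.0335, 0.2941]
clock: 11.6
position: [0.6549, -0.0265, 0.2961]
ee_rot: [1.0, 0.009, -0.001, -0.0]
ft_force: [0.2, 1.7, -0.2]
grip_width: 0.998
grasp_force: 0.0
at [ 0.6549 -0.0265  0.2961] yaw 1.08 tilt -1.0 t 11.6 F [ 0.2  1.7 -0.2] g 0.998 0.0
row [0.0043, 0.0016, 0.2403, np.float64(0.0013)]
(array([ 0.672 , -0.0246]), array([0.1629, 0.0795]), -0.12)
(array([ 0.6563, -0.0282]), array([0.1328, 0.062 ]), 1.29)
(array([ 0.6561, -0.0296]), array([0.1312, 0.0624]), -0.08)
```

The tier hasn't moved: same wrist reading as before within 0.5 mm. Descending and gripping the middle tier.

```bash
python3 -m crank '[[0.004,0.0015,0.06,0],[0.004,0.0015,0.13,0],[0.004,0.0015,0.2,0],[0.004,0.0015,0.26,0],[0.004,0.0015,0.29,0]]' | grep pos; python3 -m crank '[[0,0,0.015,0],[0,0,0.022,0],[0,0,0.022,0]]' 0.6 20|grep -E 'pos|ft'; python3 to.py 0.6564 -0.027 0.1705 1;  python3 -m crank '[[0,0,0,0],[0,0,0,0],[0,0,0,0],[0,0,0,0],[0,0,0,0]]' 0.36 20; python3 -m crank '[[0,0,0,0],[0,0,0,0],[0,0,0,0],[0,0,0,0]]' 0 35; python3 to.py 0.6564 -0.027 0.1705 1
```

```text
position: [0.6552, -0.0266, 0.1783]
position: [0.6574, -0.0275, 0.1734]
ft_force: [0.4, -0.7, 0.6]
at [ 0.6574 -0.0275  0.1734] yaw 1.05 tilt -1.0 t 12.32 F [ 0.4 -0.7  0.6] g 0.798 0.0
row [-0.0024, -0.0014, 0.0071, np.float64(0.0009)]
clock: 12.73
position: [0.6579, -0.0277, 0.1741]
ee_rot: [1.0, 0.009, 0.001, 0.0]
ft_force: [-0.4, 1.4, 6.0]
grip_width: 0.698
grasp_force: 24.0
clock: 13.07
position: [0.6579, -0.0277, 0.1742]
ee_rot: [1.0, 0.009, 0.001, 0.0]
ft_force: [-0.2, 1.1, 7.5]
grip_width: 0.695
grasp_force: 37.4
at [ 0.6579 -0.0277  0.1742] yaw 1.03 tilt -1.0 t 13.07 F [-0.2  1.1  7.5] g 0.695 37.4
row [-0.0036, -0.0019, 0.0092, np.float64(0.0005)]
```

```bash
python3 -m crank '[[0,0,-0.01,0],[0,0,-0.025,0],[0,0,-0.045,0],[0,0,-0.07,0],[0,0,-0.1,0]]' |grep -E 'pos|ft'; python3 -m crank '[[0,0,-0.06,0],[0,0,-0.12,0],[0,0,-0.18,0],[0,0,-0.22,0],[0,0,-0.23,0]]'|grep -E 'pos|ft';python3 to.py 0.4465 -0.121 0.30 5.4
python3 - <<'E'
from rim import *
c=cam('wrist'); s=cam('side'); t=cam('top')
hsv=cv2.cvtColor(t['color'],cv2.COLOR_RGB2HSV)
cv2.imwrite('pics/l2.png',np.hstack([c['color'][60:380,120:520],cv2.resize(s['color'][100:270,270:450],(339,320))])[:,:,::-1])
E
```

```text
position: [0.657, -0.0281, 0.2133]
ft_force: [0.8, 0.0, -1.0]
position: [0.6581, -0.0277, 0.3092]
ft_force: [0.8, 1.0, -1.7]
at [ 0.6581 -0.0277  0.3092] yaw 1.02 tilt -0.99998 t 13.9 F [ 0.8  1.  -1.7] g 0.695 38.5
row [-0.5332, 0.2237, 0.02, np.float64(-0.073)]
```

View pics/l2.png

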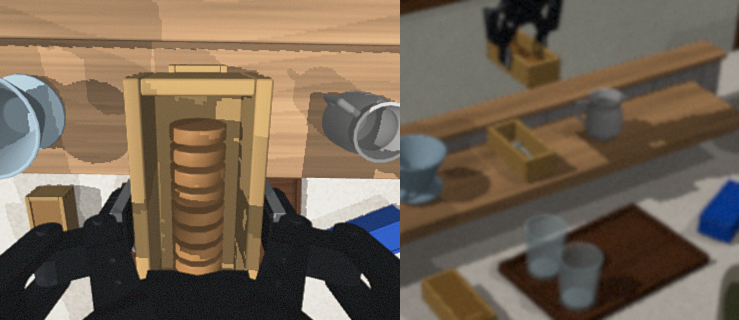

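Middle tier with biscuits is in the hand; the bottom tier with teaspoons remains on the shelf. Carrying it to the tray's clear half.

```bash
python3 -m crank '[[-0.03,0.01,0,0],[-0.09,0.04,0,0],[-0.17,0.07,0,-0.02],[-0.26,0.11,0,-0.04],[-0.35,0.15,0,-0.06]]' |grep -E 'pos|ft'; python3 -m crank '[[-0.08,0.03,0,-0.013],[-0.14,0.055,0.02,-0.013],[-0.175,0.072,0.06,-0.013],[-0.18,0.074,0.12,-0.013],[-0.18,0.074,0.18,-0.013]]'|grep -E 'pos|ft';python3 to.py 0.448 -0.121 0.05 5.4
```

```text
position: [0.5161, -0.0908, 0.3024]
ft_force: [0.6, -1.6, -1.0]
position: [0.4473, -0.1269, 0.2311]
ft_force: [0.9, -0.2, -2.3]
at [ 0.4473 -0.1269  0.2311] yaw 5.26 tilt -1.0 t 14.88 F [ 0.9 -0.2 -2.3] g 0.693 38.5
row [0.0033, -0.015, 0.4527, np.float64(-0.0024)]
```

```bash
python3 -m crank '[[0.003,-0.015,0.06,-0.002],[0.003,-0.015,0.14,-0.002],[0.003,-0.015,0.22,-0.002],[0.003,-0.015,0.29,-0.002],[0.003,-0.015,0.35,-0.002]]' |grep -E 'pos|ft'; python3 -m crank '[[0,0,0.04,0],[0,0,0.07,0],[0,0,0.085,0],[0,0,0.095,0],[0,0,0.1,0]]'|grep -E 'pos|ft';python3 -m crank '[[0,0,0.005,0],[0,0,0.01,0],[0,0,0.013,0],[0,0,0.013,0]]'|grep -E 'pos|ft';python3 to.py 0.448 -0.121 0.040 5.4
```

```text
position: [0.4476, -0.1193, 0.0894]
ft_force: [0.5, -1.3, -2.1]
position: [0.4491, -0.1196, 0.052]
ft_force: [0.4, 0.2, -1.7]
position: [0.4496, -0.1198, 0.0475]
ft_force: [0.2, -0.2, -1.4]
at [ 0.4496 -0.1198  0.0475] yaw 5.52 tilt -1.0 t 16.05 F [ 0.2 -0.2 -1.4] g 0.692 38.4
row [-0.0043, 0.0027, 0.0186, np.float64(0.002)]
```

```bash
python3 -m crank '[[0,0,0.005,0],[0,0,0.01,0],[0,0,0.014,0],[0,0,0.014,0]]'|grep -E 'pos|ft';python3 -m crank '[[0,0,0.003,0],[0,0,0.004,0],[0,0,0.004,0]]'|grep -E 'pos|ft'
```

```text
position: [0.4493, -0.1197, 0.0414]
ft_force: [0.2, 0.3, -2.2]
position: [0.4496, -0.1197, 0.0402]
ft_force: [-0.7, 0.8, -1.1]
```

```bash
python3 -m crank '[[0,0,0.002,0],[0,0,0.002,0],[0,0,0.002,0]]'|grep -E 'pos|ft'
```

```text
position: [0.4496, -0.1197, 0.0401]
ft_force: [-5.8, 0.4, 12.2]
```

Contact at 0.040 as expected. Release and rise.

```bash
python3 -m crank '[[0,0,-0.002,0],[0,0,-0.002,0],[0,0,-0.002,0]]'|grep -E 'pos|ft'; python3 -m crank '[[0,0,0,0],[0,0,0,0],[0,0,0,0],[0,0,0,0],[0,0,0,0]]' 0.7 20|grep -E 'pos|ft|gr'; python3 -m crank '[[0,0,-0.03,0],[0,0,-0.08,0],[0,0,-0.16,0],[0,0,-0.25,0],[0,0,-0.35,0]]'|grep -E 'pos|ft'; python3 -m crank '[[0,0,-0.1,0],[0,0,-0.2,0],[0,0,-0.28,0],[0,0,-0.3,0],[0,0,-0.3,0]]' 1|grep -E 'pos|ft';python3 to.py 0.4502 0.2094 0.27 1
python3 - <<'E'
from rim import *
c=cam('wrist')
for s in (100,110,120): print(wrist(.055,(200,60,440,300),smin=s,vmin=150,c=c))
t=cam('top'); cv2.imwrite('pics/t2.png',t['color'][:,:,::-1])
hsv=cv2.cvtColor(t['color'],cv2.COLOR_RGB2HSV); H,S,V=cv2.split(hsv)
m=((V<75)&(H<30)&(S>80)).astype(np.uint8); w=np.zeros_like(m); w[190:280,295:425]=m[190:280,295:425]
k=max(cv2.findContours(w,0,cv2.CHAIN_APPROX_NONE)[0],key=cv2.contourArea); print('tray',rect([onz(t,u,v,.02) for u,v in k[:,0,:]]))
E
```

```text
position: [0.4496, -0.1198, 0.0401]
ft_force: [-0.3, -0.3, 0.8]
position: [0.4495, -0.1197, 0.0401]
ft_force: [-0.0, -0.0, -0.1]
grip_width: 0.853
grasp_force: 0.0
position: [0.4486, -0.1193, 0.1809]
ft_force: [1.4, -1.2, 0.3]
position: [0.4506, -0.1199, 0.3027]
ft_force: [0.0, -0.5, -0.6]
at [ 0.4506 -0.1199  0.3027] yaw 5.52 tilt -0.99999 t 18.38 F [ 0.  -0.5 -0.6] g 1.0 0.0
row [0.0779, -0.8196, 0.0802, np.float64(0.0753)]
(array([ 0.4482, -0.1209]), array([0.128 , 0.0592]), 5.39)
(array([ 0.4482, -0.1209]), array([0.128 , 0.0592]), 5.39)
(array([ 0.466 , -0.1175]), array([0.0149, 0.0054]), -84.43)
tray (array([ 0.4405, -0.0566]), array([0.2973, 0.1859]), -84.58)
```

The middle tier stands at (0.448,-0.121) on the tray, upright, and the tray hasn't moved. Fetching the top tier.

```bash
python3 -m crank '[[0.008,-0.07,0,0.015],[0.016,-0.16,0,0.03],[0.024,-0.25,0,0.045],[0.032,-0.34,0,0.06],[0.04,-0.43,0,0.075]]'|grep -E 'pos|ft'; python3 to.py 0.4502 0.2094 0.10 1; python3 -m crank '[[0.003,-0.1,0,0],[0.006,-0.2,0.02,0],[0.01,-0.3,0.06,0],[0.01,-0.37,0.1,0],[0.01,-0.388,0.18,0]]'|grep -E 'pos|ft'; python3 -m crank '[[0,0,0,0],[0,0,0,0]]'|grep -E 'pos|ft';python3 to.py 0.4502 0.2094 0.10 1.02
```

```text
position: [0.4477, 0.0545, 0.2981]
ft_force: [0.6, 0.1, 0.1]
at [0.4477 0.0545 0.2981] yaw 0.96 tilt -1.0 t 18.9 F [0.6 0.1 0.1] g 0.997 0.0
row [0.0142, -0.3871, 0.4952, np.float64(-0.0007)]
position: [0.449, 0.2142, 0.2279]
ft_force: [0.7, 0.5, -1.0]
position: [0.4485, 0.2077, 0.2258]
ft_force: [0.5, -0.2, 0.7]
at [0.4485 0.2077 0.2258] yaw 1.11 tilt -0.99998 t 19.48 F [ 0.5 -0.2  0.7] g 1.0 0.0
row [0.0059, -0.0045, 0.3144, np.float64(0.0014)]
```

```bash
python3 -m crank '[[0.004,-0.003,0.07,0.001],[0.004,-0.003,0.15,0.001],[0.004,-0.003,0.23,0.001],[0.004,-0.003,0.31,0.001],[0.004,-0.003,0.38,0.001]]'|grep -E 'pos|ft'; python3 -m crank '[[0,0,0.05,0],[0,0,0.09,0],[0,0,0.107,0],[0,0,0.107,0],[0,0,0.107,0]]' 0.6 20 |grep -E 'pos|ft';python3 to.py 0.4502 0.2094 0.028 1.02
```

```text
position: [0.4524, 0.2077, 0.0752]
ft_force: [0.6, -0.8, -0.4]
position: [0.4525, 0.209, 0.0343]
ft_force: [0.5, 0.6, 0.8]
at [0.4525 0.209  0.0343] yaw 0.89 tilt -1.0 t 20.32 F [0.5 0.6 0.8] g 0.797 0.0
row [-0.0058, -0.001, 0.0156, np.float64(-0.0021)]
```

Correct the 2 mm in x and close.

```bash
python3 -m crank '[[-0.005,-0.001,0.007,-0.002],[-0.005,-0.001,0.014,-0.002],[-0.005,-0.001,0.014,-0.002],[-0.005,-0.001,0.014,-0.002]]'|grep -E 'pos|ft'; python3 -m crank '[[0,0,0,0],[0,0,0,0],[0,0,0,0],[0,0,0,0],[0,0,0,0]]' 0.36 20|grep -E 'pos|ft|gr'; python3 -m crank '[[0,0,0,0],[0,0,0,0],[0,0,0,0],[0,0,0,0]]' 0 35|grep -E 'pos|ft|gr';python3 to.py 0.4502 0.2094 0.028 1.02
```

```text
position: [0.4498, 0.2098, 0.028]
ft_force: [-0.5, 0.4, -0.7]
position: [0.4499, 0.2099, 0.0281]
ft_force: [-0.9, -1.3, 6.6]
grip_width: 0.699
grasp_force: 22.7
position: [0.4499, 0.2099, 0.0281]
ft_force: [-2.0, -1.0, 7.0]
grip_width: 0.699
grasp_force: 36.5
at [0.4499 0.2099 0.0281] yaw 1.08 tilt -1.0 t 21.4 F [-2. -1.  7.] g 0.699 36.5
row [0.0007, 0.0014, 0.0003, np.float64(0.001)]
```

```bash
python3 -m crank '[[0,0,-0.02,0],[0,0,-0.06,0],[0,0,-0.12,0],[0,0,-0.2,0],[0,0,-0.28,0]]'|grep -E 'pos|ft'; python3 -m crank '[[0,0,-0.1,0],[0,0,-0.2,0],[0,0,-0.28,0],[0,0,-0.34,0],[0,0,-0.36,0]]'|grep -E 'pos|ft'; python3 to.py 0.6562 -0.027 0.28 1.02
python3 - <<'E'
from rim import *
t=cam('top'); im=t['color']; cv2.imwrite('pics/b2.png',np.hstack([cv2.resize(im[110:190,325:390],None,fx=6,fy=6,interpolation=cv2.INTER_CUBIC),cv2.resize(im[190:270,300:366],None,fx=6,fy=6)*0+cv2.resize(im[195:275,355:421],None,fx=6,fy=6,interpolation=cv2.INTER_CUBIC)])[:,:,::-1])
E
```

```text
position: [0.4487, 0.2098, 0.1406]
ft_force: [0.8, -0.4, -1.4]
position: [0.4503, 0.2108, 0.2876]
ft_force: [0.8, 0.1, -1.6]
at [0.4503 0.2108 0.2876] yaw 1.11 tilt -0.99999 t 22.23 F [ 0.8  0.1 -1.6] g 0.694 39.6
row [0.5029, 0.6044, 0.0208, np.float64(0.0016)]
```

View pics/b2.png

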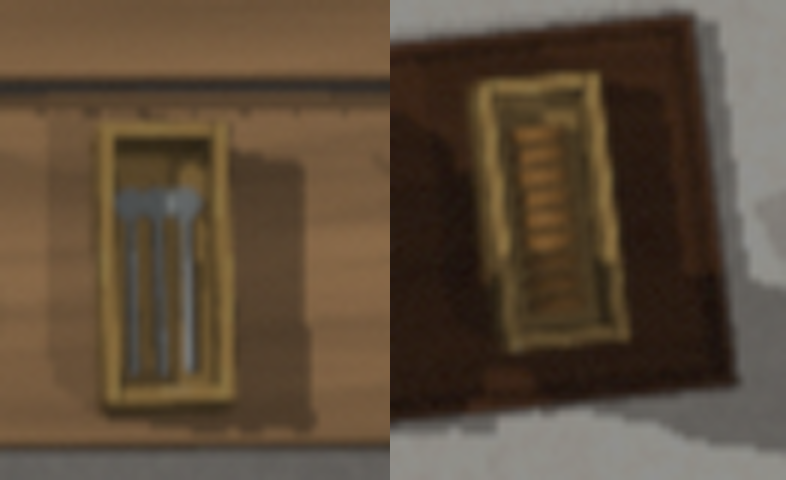

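Left: bottom tier with spoons, outer rim corners about (100,124), (226,123), (236,402), (105,402) in the 6× crop. Right: middle tier well inside the tray's clear half. I'll check the bottom tier's position.

```bash
python3 - <<'E'
from rim import *
t=cam('top')
P=np.array([onz(t,325+(u-2.5)/6,110+(v-2.5)/6,.147) for u,v in [(99,122),(228,121),(236,402),(105,404)]]);print(P.round(4),P.mean(0).round(4))
for a,b in ((3,0),(2,1)): d=P[b]-P[a]; print(np.degrees(np.arctan2(d[1],d[0])))
Q=np.array([onz(t,355+(u-2.5)/6,195+(v-2.5)/6,.055) for u,v in [(478,80),(600,74),(630,340),(508,350)]]); 
# crop width offset
Q=np.array([onz(t,355+(u-390-2.5)/6,195+(v-2.5)/6,.055) for u,v in [(478,80),(600,74),(630,340),(508,350)]]); print('mid',Q.mean(0).round(4))
E
```

```text
[[ 0.7219  0.0049  0.147 ]
 [ 0.7221 -0.0543  0.147 ]
 [ 0.5921 -0.0555  0.147 ]
 [ 0.5915  0.004   0.147 ]] [ 0.6569 -0.0252  0.147 ]
0.41154318457679523
0.5290836894762082
mid [ 0.4487 -0.1173  0.055 ]
```

The bottom tier reads as the original stack did (within 0.5 mm), so I return to the original pose: TCP (0.656,-0.027), yaw 1°, seating at z≈0.170.

```bash
python3 -m crank '[[0.02,0.02,0,0],[0.06,0.07,0,0],[0.11,0.13,0,0],[0.16,0.19,0,0],[0.21,0.25,0,0]]'|grep -E 'pos|ft'; python3 -m crank '[[0.05,0.06,0,0.001],[0.10,0.12,0,0.001],[0.15,0.18,0,0.001],[0.2,0.24,0,0.001],[0.24,0.29,0,0.001]]'|grep -E 'pos|ft';python3 -m crank '[[0.025,0.03,0,0],[0.045,0.055,0,0],[0.053,0.064,0,0],[0.053,0.064,0,0],[0.053,0.064,0,0]]'|grep -E 'pos|ft';python3 to.py 0.6562 -0.027 0.20 1.02
```

```text
position: [0.5359, 0.1092, 0.2811]
ft_force: [0.6, 0.6, -1.8]
position: [0.6344, -0.0061, 0.2801]
ft_force: [0.8, 0.5, -3.0]
position: [0.6548, -0.0275, 0.2821]
ft_force: [0.3, 0.4, -2.2]
at [ 0.6548 -0.0275  0.2821] yaw 1.06 tilt -1.0 t 23.58 F [ 0.3  0.4 -2.2] g 0.698 39.5
row [0.004, -0.0011, 0.2052, np.float64(0.0006)]
```

```bash
python3 -m crank '[[0.002,0,0.04,0],[0.0035,-0.001,0.09,0],[0.0035,-0.001,0.14,0],[0.0035,-0.001,0.18,0],[0.0035,-0.001,0.2,0]]'|grep -E 'pos|ft'; python3 -m crank '[[0,0,0.02,0],[0,0,0.035,0],[0,0,0.045,0],[0,0,0.045,0],[0,0,0.045,0]]'|grep -E 'pos|ft';python3 to.py 0.6562 -0.027 0.170 1.02
```

```text
position: [0.6552, -0.0265, 0.2012]
ft_force: [-0.9, 1.5, -2.5]
position: [0.6569, -0.0274, 0.1862]
ft_force: [-0.9, 0.6, -3.0]
at [ 0.6569 -0.0274  0.1862] yaw 1.03 tilt -1.0 t 24.42 F [-0.9  0.6 -3. ] g 0.7 39.4
row [-0.0019, -0.001, 0.0406, np.float64(0.0001)]
```

```bash
python3 -m crank '[[-0.0015,-0.001,0.008,0],[-0.0015,-0.001,0.015,0],[-0.0015,-0.001,0.02,0],[-0.0015,-0.001,0.02,0]]'|grep -E 'pos|ft';python3 -m crank '[[0,0,0.004,0],[0,0,0.007,0],[0,0,0.007,0],[0,0,0.007,0]]'|grep -E 'pos|ft';python3 to.py 0.6562 -0.027 0.170 1.02
```

```text
position: [0.6559, -0.0272, 0.1772]
ft_force: [-0.3, 0.5, -2.7]
position: [0.6561, -0.0271, 0.1749]
ft_force: [-0.4, -0.2, -2.4]
at [ 0.6561 -0.0271  0.1749] yaw 1.02 tilt -1.0 t 25.08 F [-0.4 -0.2 -2.4] g 0.697 39.4
row [0.0002, -0.0004, 0.0122, np.float64(-0.0)]
```

```bash
python3 -m crank '[[0,0,0.003,0],[0,0,0.006,0],[0,0,0.006,0]]'|grep -E 'pos|ft';python3 -m crank '[[0,0,0.003,0],[0,0,0.004,0],[0,0,0.004,0]]'|grep -E 'pos|ft';python3 -m crank '[[0,0,0.0015,0],[0,0,0.0015,0],[0,0,0.0015,0]]'|grep -E 'pos|ft'
```

```text
position: [0.656, -0.0271, 0.1722]
ft_force: [0.6, 0.1, -2.3]
position: [0.6561, -0.0271, 0.1708]
ft_force: [0.4, -0.5, -2.5]
position: [0.6562, -0.0271, 0.1704]
ft_force: [-0.2, -0.5, -1.9]
```

The foot has entered the rim freely (no force at 0.1704, well below the 0.175 entry height). Creep to contact.

```bash
python3 -m crank '[[0,0,0.0015,0],[0,0,0.0015,0],[0,0,0.0015,0]]'|grep -E 'pos|ft';python3 -m crank '[[0,0,0.0015,0],[0,0,0.0015,0],[0,0,0.0015,0]]'|grep -E 'pos|ft'
```

```text
position: [0.6562, -0.0271, 0.1702]
ft_force: [-2.7, -0.1, 3.8]
position: [0.6562, -0.0271, 0.1702]
ft_force: [-5.9, -1.3, 9.5]
```

Seated at 0.1702 (expected 0.170). Release, retreat and check.

```bash
python3 -m crank '[[0,0,-0.0022,0],[0,0,-0.0022,0],[0,0,-0.0022,0]]'|grep -E 'pos|ft'; python3 -m crank '[[0,0,0,0],[0,0,0,0],[0,0,0,0],[0,0,0,0],[0,0,0,0]]' 0.75 20|grep -E 'pos|ft|gr'; python3 -m crank '[[0,0,-0.02,0],[0,0,-0.06,0],[0,0,-0.12,0],[0,0,-0.2,0],[0,0,-0.28,0]]'|grep -E 'pos|ft'; python3 -m crank '[[0,0,-0.07,0],[0,0,-0.12,0],[0,0,-0.15,0],[0,0,-0.15,0],[0,0,-0.15,0]]'|grep -E 'pos|ft';python3 -m crank '[[-0.05,0,0,0],[-0.12,0,0,0],[-0.2,0,0,0],[-0.28,0,0,0],[-0.33,0,0,0]]' 1|grep -E 'pos|ft'; python3 -m crank '[[-0.05,0,0,0],[-0.09,0,0,0],[-0.09,0,0,0],[-0.09,0,0,0]]'|grep -E 'pos|ft|clock'
python3 - <<'E'
from rim import *
c=cam('wrist'); save(c,'w9.png')
# predicted rim corners of a seated, square tier at z=.189, wrist bias included loosely
for s in (100,110,116,120): print(wrist(.189,(265,60,360,330),smin=s,vmin=150,c=c))
a=np.radians(1); 
for sx in (1,-1):
  for sy in (1,-1): print(proj(c,[.6562+sx*.065*np.cos(a)-sy*.03*np.sin(a),-.027+sx*.065*np.sin(a)+sy*.03*np.cos(a),.189]).round(1))
E
```

```text
position: [0.6562, -0.0271, 0.1702]
ft_force: [-1.6, 0.3, 4.2]
position: [0.6562, -0.0271, 0.1699]
ft_force: [-1.1, -0.7, -0.4]
grip_width: 0.873
grasp_force: 0.0
position: [0.6557, -0.0271, 0.2835]
ft_force: [-0.1, -0.9, 0.8]
position: [0.6562, -0.027, 0.3417]
ft_force: [0.5, 0.9, -0.3]
position: [0.5213, -0.0296, 0.3399]
ft_force: [0.3, 0.2, 1.2]
clock: 28.58
position: [0.4874, -0.0306, 0.3409]
ft_force: [1.6, 0.5, 0.2]
(array([ 0.5908, -0.0124]), array([0.0623, 0.0317]), 88.86)
(array([ 0.6009, -0.0291]), array([0.0417, 0.0126]), -88.98)
(array([ 0.6009, -0.0291]), array([0.0417, 0.0126]), -88.98)
(array([ 0.6009, -0.0291]), array([0.0417, 0.0126]), -88.98)
[277.1 -98.1]
[352.7 -98.1]
[282.9  78.9]
[347.5  78.9]
```

The rim is mostly outside this wrist view and my picture quota is used, so I'll do a numeric check from the top and side cameras against expected corners.

```bash
python3 - <<'E'
from rim import *
t=cam('top')
for s in (135,145): print(wrist(.189,(335,108,378,192),smin=s,vmin=70,c=t))
# reference: first picture, same mask, top at .231
i=cv2.imread('pics/top0.png')[:,:,::-1].copy(); r=dict(t); r['color']=i
for s in (135,145): print('ref',wrist(.231,(335,108,378,192),smin=s,vmin=70,c=r))
# other objects: image change against first picture, per item window
d=cv2.absdiff(cv2.GaussianBlur(t['color'],(5,5),0),cv2.GaussianBlur(i,(5,5),0)).max(2)
for n,(x0,y0,x1,y1) in dict(dripper=(250,125,300,175),creamer=(400,132,436,168),pitcher=(140,200,195,240),blue=(420,212,478,256),tumblers=(315,204,346,268)).items(): print(n,(d[y0:y1,x0:x1]>30).mean().round(3))
c=cam('side'); h=cv2.cvtColor(cv2.GaussianBlur(c['color'],(3,3),0),cv2.COLOR_RGB2HSV); m=((h[...,0]>14)&(h[...,0]<30)&(h[...,1]>150)&(h[...,2]>60)).astype(np.uint8)
for k in cv2.findContours(m[:,:],0,2)[0]:
    if cv2.contourArea(k)>150: print('side blob',cv2.boundingRect(k),cv2.approxPolyDP(k,3,True)[:,0].tolist())
a=np.radians(1)
for z in (.1,.189): print(z,[proj(c,[.6562+sx*.065*np.cos(a)-sy*.03*np.sin(a),-.027+sx*.065*np.sin(a)+sy*.03*np.cos(a),z]).round(0).tolist() for sx in(1,-1) for sy in (1,-1)])
E
```

```text
(array([ 0.6546, -0.0213]), array([0.1286, 0.0608]), -0.78)
(array([ 0.6545, -0.0231]), array([0.1228, 0.0477]), -0.34)
ref (array([ 0.6523, -0.0209]), array([0.1359, 0.0661]), -0.22)
ref (array([ 0.6523, -0.0255]), array([0.1213, 0.0471]), 1.4)
dripper 0.0
creamer 0.057
pitcher 0.0
blue 0.316
tumblers 0.021
side blob (372, 211, 44, 34) [[372, 219], [372, 225], [396, 244], [413, 236], [414, 226], [392, 211], [396, 215], [393, 217], [387, 212], [380, 214], [391, 228], [387, 231], [383, 224], [377, 228], [379, 221]]
side blob (317, 154, 35, 40) [[317, 159], [322, 173], [319, 176], [331, 178], [325, 183], [331, 181], [336, 193], [350, 189], [345, 187], [351, 183], [344, 181], [351, 179], [349, 167], [331, 154]]
0.1 [[316.0, 178.0], [332.0, 174.0], [337.0, 197.0], [353.0, 192.0]]
0.189 [[316.0, 155.0], [332.0, 151.0], [338.0, 173.0], [354.0, 168.0]]
```

```bash
python3 - <<'E'
from rim import *
t=cam('top'); s=cam('side')
for f,c in (('top0.png',t),('side0.png',s)):
  for im in (cv2.imread('pics/'+f)[:,:,::-1].copy(),c['color']):
    h=cv2.cvtColor(im,cv2.COLOR_RGB2HSV); m=((h[...,0]>105)&(h[...,0]<130)&(h[...,1]>150)).astype(np.uint8)
    k=max(cv2.findContours(m,0,1)[0],key=cv2.contourArea); print(f,cv2.boundingRect(k),cv2.contourArea(k))
print(readout.get_obs()['clock'])
E
```

```text
top0.png (425, 216, 48, 36) 865.5
top0.png (441, 216, 32, 34) 583.5
side0.png (429, 197, 31, 32) 561.0
side0.png (429, 197, 31, 31) 559.5
28.8333
```

The blue box is unmoved: the side view is identical, and the top view is only partly hidden by the arm. Everything checks out, so I'm handing in.

```bash
python3 -c "
from workcell import manip
print(manip.hand_in())"
```

```text
the job is handed in; nothing more can be done
None
```

I've handed in the job at about 29 s: the middle tier stands in the tray's clear half and the lidded top tier is back on the bottom tier. It seated within 0.2 mm of the expected height, and I saw nothing else moved; the final check was numeric, not by eye, because the ten pictures were used up.

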